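# Load an oak sample into the moisture tester

### The arm

A 6-joint arm with a two-finger parallel gripper is mounted at the origin on a cart in front of the work surface, level with it; the furniture and walls round the work are solid. World frame = base frame: x ahead of the robot, y to its left, z up, the work surface at z = 0. Lengths are in m, angles in rad, forces in N, time in s.
With the tool pointing down it reaches from about 0.325 to 0.9 m from the base axis. Payload 3.5 kg.
Tool frame: the origin (TCP) lies midway between the tips of the shut fingers; the grasp point (between the pads) lies arm.grip_point_offset behind it (arm.grip_point_offset is the distance from the TCP to the grasp point, in m); z points along the fingers, y is the line along which they close (so a half turn about z gives the same grasp; the last joint's range is limited). The gripper opens to 85 mm and grips with 20 to 120 N. Pads are 22 mm wide; open, the fingers measure 114 mm over their backs; the gripper's body (76 mm by 85 mm) begins 54 mm behind the grasp point. The pads swing forward as they close: fully open they stand 13 mm farther back than shut.
Start: joints at [1.195, 0.276, -0.026, 1.268, 0, 1.467], TCP at [0.168, 0.602, 0.231] pointing down, gripper open.
Joint ranges: [-3.12, 3.12], [-0.85, 1.88], [-1.08, 1.24], [-1.95, 2.15], [-1.57, 1.53], [-3.14, 3.14]. Speed limits (rad/s): [2.57, 2.57, 3.14, 3.14, 3.14, 3.14].

### API

Orientations are given as a unit quaternion [x, y, z, w].
In Python, from rig import arm gives the robot as it stands.
- The arm moves only by the shell command python3 -m jog 'ROWS'. ROWS is JSON, a list of rows, each a list of 3 entries, a list of its own where there are three numbers: the turn, a rotation vector about the tool's x, y, z in degrees, then the shift along the tool's x, y, z in cm, then the finger opening in cm, from 0 to 8.54. In form: [[[ax, ay, az], [tx, ty, tz], jaw], ...]. A call has 1 to 5 rows; each row shifts and turns the commanded pose from where the row before left it, along the tool's axes as they then stand; what a row does not reach is not made up. A row lasts 1/8 s, in which the tool goes at most 62.5 mm and 10.7 degrees, less where a joint would pass 70% of its speed; a pose out of reach is approached as far as the arm can. A call with a gripper value outside its range is refused whole. The fingers move at their own pace and stop on an object; the grip force is fixed at half the most. Time passes only in rows, so rows that do not move let the fingers close. It gives the time, the measured TCP pose, the force, the opening and the grip force at its end, in the units of the state.
- arm.observe(): the state, without advancing time (a new reading comes with each control period).
- arm.snapshot(name): name is "side" or "top" or "wrist"; returns a dict with "image" (384x512x3 uint8, red, green, blue), "z_map" (384x512 float32, m along the optical axis (not along the pixel's ray), 0 where there is no reading), "intrinsics" (3x3 intrinsics, pixels), "R" (3x3) and "t" (3): a world point X has camera coordinates R X + t. Camera axes: x right, y down, z forward; pixel columns grow to the right and rows downward; lengths in m; the calibration is good to about 2 mm. The wrist camera is an equidistant fisheye: a pixel r from the principal point sees the ray r / f radians off the axis. A picture is of the moment at which its call begins.
- arm.sign_off(): hands the job in; it is judged then, once.
The state is a dict: "time": time; "joints": joint angles; "joint_velocities": joint speeds; "effort": joint torques, N m; "tool_pos": TCP position; "tcp_rot": TCP orientation; "contact_force": force on the tool from outside, world axes, zero at the start; "wrist_torque": the same for the moment, N m; "width": finger opening in m; "grasp_force": force on a finger pad.
Only numpy, scipy, OpenCV 4.12 (cv2) and the standard library are available. Lean on these libraries where they do the work, as an engineer would, in place of code of your own. Each camera call takes 0.05 s, during which the arm holds its last target. There are 200 camera calls.

### The job

Press the orange release button of the wood moisture tester so that its sample tray pops out, and lay the oak block flat in the tray. Then push the tray home by its black front bar, gently, until the catch clicks and the tray stays shut on its own; leave the other things on the bench alone.

Things in the scene. Friction and masses are not known exactly. Their poses are not given: they have to be found in the camera images.
- tester: the wood moisture tester: grey case with black base, 100 (x) x 150 (y) x 80 mm high, fixed to the bench, to the left or right of the toggle jig. Origin: centre of its underside; its front, where the tray comes out, faces its own -x. Never press or push it, its button or its tray with more than 20 N.
- button_top (a point): centre of the top of the orange release button, 26 mm across, 94 mm over the bench and 14 mm over the case, 66 mm behind the case's front face, in the middle. Pressed straight down (12 mm at most), at about 8 mm and 5 N it frees the tray, which springs out in under a second. It springs back up.
- tray_front (a point): middle of the outer face of the tray's black front bar, 120 mm wide, from 9 to 40 mm over the bench; axes as the tester's. Latched, it stands 32 mm before the case's front face; popped out, 97 mm. It is pushed along the tester's +x against a spring of 1.5 N (out) to 4 N (in). Not pushed far enough, the tray springs right out again.
- tray_in (a point): centre of the tray's floor (its top side), 41 mm behind the outer face of the front bar, 30 mm over the bench; axes as the tester's. The recess is 46 mm (x) by 104 mm (y), so the block lies with its long side along y; walls 10 mm high, 5 mm thick (18 at the front). Popped out it lies 56 mm before the case's front, whose mouth is 68 mm high over the bench.
- sample_tray (a joint): how far the tray is out, m: 0 latched, 0.065 popped out. To latch it must be pushed to 2 to 24 mm deeper than 0 (negative); how deep varies unseen. Over the last 12 mm before that the catch adds 2 to 4 N, then snaps (the force drops a little); 1 mm on, a firm rubber buffer (12 N per mm) stops the tray: 11 to 16 N in all means it has clicked. Let go, it returns to 0.
- oak_block: darker square-section oak offcut lying on the bench, 32 (x) x 90 (y) x 32 mm (z), 50 to 100 g; origin: centre of its underside
- sanding_block: bystander: brown sanding block, 66 x 110 x 33 mm; origin: centre of its underside
- pine_offcut: bystander: pale flat pine offcut, 45 x 120 x 25 mm; origin: centre of its underside
There are look-alikes about, which are no part of the job. Leave any pink or red look-alike of the oak_block alone.

How it is judged:
On the way, in this order (a step that is already met when the one before it is completed fails the run):
1. the tray has popped out (value of joint sample_tray above 0.055 m), for 0.2 s.
2. the oak block lies flat in the open tray, let go (value of joint sample_tray above 0.03 m and x of oak_block in the frame of tray_in between -0.013 and 0.013 m and y of oak_block in the frame of tray_in between -0.013 and 0.013 m and z of oak_block in the frame of tray_in below 0.005 m and angle between oak_block's own z axis and vertical below 0.1 rad and contact force between the fingers and oak_block below 0.1 N), for 0.2 s.
At the end, for the whole second after the job is handed in: The tray is latched and stays shut untouched (within 4 mm of its latched place) with the oak block at rest flat on the tray's floor (within 13 mm of its middle both ways, tilted less than 0.1 rad) (value of joint sample_tray between -0.004 and 0.004 m and x of oak_block in the frame of tray_in between -0.013 and 0.013 m and y of oak_block in the frame of tray_in between -0.013 and 0.013 m and z of oak_block in the frame of tray_in below 0.005 m and angle between oak_block's own z axis and vertical below 0.1 rad and linear speed of oak_block below 0.02 m/s).
It fails at once if the tester, its button or its tray is pressed or pushed with more than 20 N (contact force between any of the fingers, the arm and tester above 20 N).
It fails at once if the sanding block or the pine offcut is moved more than 30 mm (distance of any of sanding_block, pine_offcut from where it was at the start of the episode above 0.03 m).
It also fails if it takes over 72 s, if anything falls off the work surface, if the arm or the gripper's body presses on something with over 40 N, if the wrist force passes 120 N, or if a joint passes its speed limit or range.

## Working session

There is one attempt and no reset: what is moved stays moved. The work goes in short steps, Python scripts to look and compute and a shell command to move; the robot and the scene stay as the last step left them, time stands still between calls to the robot, and variables do not carry over. Pictures are saved under pics/ and viewed, at most 10 in all, crops included, and the job is handed in when it is done.

```bash
mkdir -p pics; cat > h.py <<'E'
import numpy as np, cv2
from rig import arm
def snap(n,f):
    s=arm.snapshot(n); cv2.imwrite(f'pics/{f}.png',s['image'][:,:,::-1]); np.savez(f'pics/{f}.npz',**s); return s
def pts(s):  # world points per pixel from depth (pinhole)
    K=s['intrinsics']; z=s['z_map']; v,u=np.mgrid[:z.shape[0],:z.shape[1]]
    c=np.stack([(u-K[0,2])/K[0,0]*z,(v-K[1,2])/K[1,1]*z,z],-1)
    return (c-s['t'])@s['R']
def ray(s,u,v,h):
    K=s['intrinsics']; d=np.array([(u-K[0,2])/K[0,0],(v-K[1,2])/K[1,1],1])@s['R']; o=-s['R'].T@s['t']
    return o+d*(h-o[2])/d[2]
E
python3 - <<'E'
from h import *
a=snap('top','top0');b=snap('side','side0')
cv2.imwrite('pics/both.png',cv2.resize(np.hstack([a['image'],b['image']])[:,:,::-1],(800,300)))
print(arm.observe(),arm.grip_point_offset)
for s in(a,b):print(s['R'],s['t'],s['intrinsics'][0])
E
```

```text
{'time': 0.1, 'joints': array([ 1.19454577e+00,  2.77045697e-01, -2.77192001e-02,  1.26803535e+00,
        1.64128542e-05,  1.46742686e+00]), 'joint_velocities': array([-0.00135393, -0.0010533 ,  0.00331279,  0.00222955, -0.00035102,
       -0.001521  ]), 'effort': array([ 4.42156688e-04, -4.46708035e+01,  2.96128428e+01,  8.45992996e-03,
       -1.12965463e-04, -6.94257068e-06]), 'tool_pos': array([0.16816793, 0.60121826, 0.23029008]), 'tcp_rot': array([ 1.36017551e-01,  9.90705921e-01, -9.71336757e-04, -2.45954926e-04]), 'contact_force': array([ 0.84351407, -0.04422568,  0.24510148]), 'wrist_torque': array([ 0.01710381, -0.04329574, -0.05069015]), 'grasp_force': 0.0, 'width': 0.08543758480458286} 0.0187
[[ 0.02599822 -0.99964192  0.00633448]
 [-0.983888   -0.02670871 -0.17677969]
 [ 0.17688557 -0.00163646 -0.98423006]] [0.08070651 0.51495826 1.24271194] [431.74659284   0.         252.4332687 ]
[[ 0.99579877 -0.09096072 -0.01053346]
 [-0.06397129 -0.6087566  -0.79077372]
 [ 0.06551704  0.78812534 -0.61201795]] [-0.47864205  0.14148602  1.71714505] [490.10450704   0.         257.62508772]
```

View pics/top0.png

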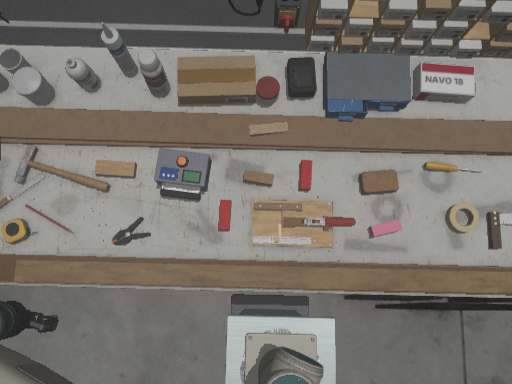

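View pics/side0.png

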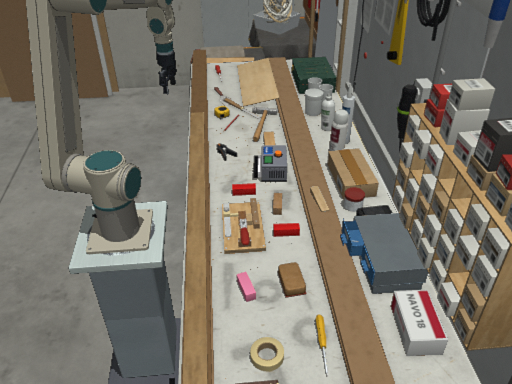

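Top view: the tester is at (183,172), with its orange button at (182,160) and black tray bar at (181,192). Candidates for the oak block are brown (258,178), red (305,175), red (225,215), pink (385,229), pine (115,169) and sanding block (379,182). The brown one at (258,178) fits: dark oak colour and small square section. The side view shows it at about (277,203). I'll confirm with one crop and measure.

```bash
cat > m.py <<'E'
from h import *
def blob(s,box,f):
    x0,y0,x1,y1=box; hsv=cv2.cvtColor(s['image'],cv2.COLOR_RGB2HSV).astype(int)
    m=np.zeros(hsv.shape[:2],np.uint8); m[y0:y1,x0:x1]=f(hsv)[y0:y1,x0:x1]
    c=max(cv2.findContours(m,0,1)[0],key=cv2.contourArea); return c
def tri(a,pa,b,pb):
    A=[];B=[]
    for s,p in((a,pa),(b,pb)):
        P=s['intrinsics']@np.c_[s['R'],s['t']]; A.append(P)
    X=cv2.triangulatePoints(A[0],A[1],np.array(pa,float).reshape(2,1),np.array(pb,float).reshape(2,1)); return (X[:3]/X[3]).ravel()
def rect(s,c,h):
    q=np.array([ray(s,u,v,h)[:2] for u,v in c[:,0]],np.float32); return cv2.minAreaRect(q)
E
python3 - <<'E'
from m import *
a=dict(np.load('pics/top0.npz'));b=dict(np.load('pics/side0.npz'))
A=pts(a);B=pts(b)
org=lambda h:((h[...,0]<18)&(h[...,0]>4)&(h[...,1]>170)&(h[...,2]>150)).astype(np.uint8)
oak=lambda h:((h[...,0]<20)&(h[...,1]>70)&(h[...,2]>40)).astype(np.uint8)
for nm,f,ba,bb in(('btn',org,(165,148,200,172),(262,142,295,165)),('oak',oak,(238,165,280,192),(268,190,286,218))):
    ca=blob(a,ba,f);cb=blob(b,bb,f)
    pa=cv2.minEnclosingCircle(ca);pb=cv2.minEnclosingCircle(cb)
    print(nm,pa,cv2.contourArea(ca),pb,cv2.contourArea(cb),'tri',tri(a,pa[0],b,pb[0]))
    for P,c in((A,ca),(B,cb)):
        m=np.zeros(P.shape[:2],np.uint8);cv2.drawContours(m,[c],-1,1,-1);q=P[m>0];print(' depth med',np.median(q,0),'zmax',np.percentile(q[:,2],90))
    for h in(.032,.094):print(' rect',h,rect(a,ca,h))
# case top plane
m=(A[...,2]>.07)&(A[...,2]<.088);m[:140]=0;m[205:]=0;m[:,:150]=0;m[:,215:]=0
print('case',cv2.minAreaRect(A[m][:,:2].astype(np.float32)),np.median(A[m][:,2]))
c1=cv2.resize(a['image'][140:240,140:280],None,fx=3.9,fy=3.9,interpolation=2);c2=cv2.resize(b['image'][130:260,220:310],(270,390),interpolation=2)
cv2.imwrite('pics/crop.png',np.hstack([c1[:390],c2])[:,:,::-1][:,:800]);print(c1.shape)
E
```

```text
Traceback (most recent call last):
  File "m.py", line 5, in blob
    c=max(cv2.findContours(m,0,1)[0],key=cv2.contourArea); return c
ValueError: max() iterable argument is empty
```

```bash
cat > m1.py <<'E'
from m import *
a=dict(np.load('pics/top0.npz'));b=dict(np.load('pics/side0.npz'))
for s,p in((a,(182,160)),(b,(278,153)),(a,(258,178)),(b,(277,203))):
    print(cv2.cvtColor(s['image'],cv2.COLOR_RGB2HSV)[p[1]-1:p[1]+2,p[0]-1:p[0]+2].reshape(-1,3).tolist())
A=pts(a);B=pts(b)
c1=cv2.resize(a['image'][140:240,140:280],None,fx=3.75,fy=3.75,interpolation=2);c2=cv2.resize(b['image'][130:255,220:310],(270,375),interpolation=2)
cv2.imwrite('pics/crop.png',np.hstack([c1,c2])[:,:,::-1])
org=lambda h:((h[...,0]<22)&(h[...,1]>140)&(h[...,2]>110)).astype(np.uint8)
oak=lambda h:((h[...,0]<20)&(h[...,1]>70)&(h[...,2]>40)).astype(np.uint8)
for nm,f,ba,bb in(('btn',org,(165,148,200,172),(262,142,295,165)),('oak',oak,(238,165,280,192),(268,190,286,218))):
    ca=blob(a,ba,f);cb=blob(b,bb,f)
    pa=cv2.minEnclosingCircle(ca);pb=cv2.minEnclosingCircle(cb)
    print(nm,pa,cv2.contourArea(ca),pb,cv2.contourArea(cb),'tri',tri(a,pa[0],b,pb[0]))
    for P,c in((A,ca),(B,cb)):
        m=np.zeros(P.shape[:2],np.uint8);cv2.drawContours(m,[c],-1,1,-1);q=P[m>0];print(' depth med',np.median(q,0),'zmax',np.percentile(q[:,2],90))
    for h in(.032,.094):print(' rect',h,rect(a,ca,h))
m=(A[...,2]>.07)&(A[...,2]<.088);m[:140]=0;m[205:]=0;m[:,:150]=0;m[:,215:]=0
print('case',cv2.minAreaRect(A[m][:,:2].astype(np.float32)),np.median(A[m][:,2]))
E
python3 m1.py
```

```text
[[11, 151, 201], [11, 153, 200], [11, 152, 198], [11, 150, 200], [11, 150, 200], [11, 147, 200], [11, 152, 200], [12, 152, 200], [12, 148, 200]]
[[14, 223, 246], [14, 227, 243], [14, 226, 247], [13, 222, 243], [13, 220, 245], [13, 224, 243], [13, 226, 160], [13, 229, 158], [13, 226, 169]]
[[15, 85, 132], [13, 83, 132], [15, 80, 131], [14, 85, 129], [14, 84, 128], [13, 83, 132], [15, 85, 129], [14, 82, 131], [14, 81, 132]]
[[15, 111, 161], [15, 112, 164], [15, 115, 164], [14, 109, 162], [15, 112, 164], [15, 117, 164], [15, 114, 161], [16, 119, 163], [16, 117, 163]]
btn ((181.31817626953125, 160.68182373046875), 4.0478596687316895) 41.5 ((277.78570556640625, 152.64285278320312), 3.234175205230713) 19.5 tri [0.58979682 0.30438063 0.08705823]
 depth med [0.58880713 0.30357101 0.09440128] zmax 0.09735179256068872
 depth med [0.58826689 0.2944384  0.09341115] zmax 0.09711156943681731
 rect 0.032 ((0.6043389439582825, 0.31321316957473755), (0.0222307275980711, 0.021346427500247955), 3.0697638988494873)
 rect 0.094 ((0.5888784527778625, 0.3027278780937195), (0.02115529589354992, 0.02031378261744976), 3.069685935974121)
oak ((258.3677062988281, 176.04086303710938), 14.669367790222168) 245.0 ((277.0, 203.0), 10.770429611206055) 151.0 tri [0.56206854 0.07718867 0.01702223]
 depth med [0.55970848 0.07863055 0.03138208] zmax 0.03437473468960645
 depth med [0.55761564 0.05762863 0.03026358] zmax 0.03427680575642226
 rect 0.032 ((0.5597559809684753, 0.0782940536737442), (0.08734927326440811, 0.030610261484980583), 81.8793716430664)
 rect 0.094 ((0.5464521050453186, 0.07917310297489166), (0.08312370628118515, 0.029129456728696823), 81.87937927246094)
case ((0.572729229927063, 0.30510905385017395), (0.15107014775276184, 0.10080936551094055), 84.31578826904297) 0.07960291866310296
```

View pics/crop.png

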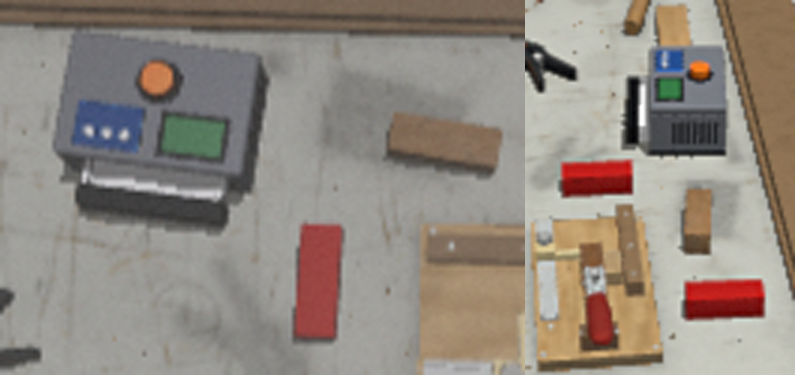

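The crop shows the brown wooden block at crop (443,142), which is top view (258,178). It is neither red nor pink and measures 87 x 31 mm, about 31–34 mm high, so it is the oak block. The tester is centred at (0.5727, 0.3051) with yaw -5.7°, and the button sits where the text puts it. Moving above the button.

```bash
cat > go.py <<'E'
import sys,numpy as np
from rig import arm
from scipy.spatial.transform import Rotation as Ro
# usage: go.py x y z yaw_deg_of_tool_y : prints the remaining turn about tool z, tilt, and shift in tool axes (cm), shift before turn
o=arm.observe(); R=Ro.from_quat(o['tcp_rot']).as_matrix(); x,y,z,w=map(float,sys.argv[1:5])
w=np.radians(w); Y=np.array([np.cos(w),np.sin(w),0]); Z=np.array([0,0,-1.]); T=np.c_[np.cross(Y,Z),Y,Z]
d=np.array([x,y,z])-o['tool_pos']
print('turn',np.degrees(Ro.from_matrix(R.T@T).as_rotvec()).round(2),'shift now',(R.T@d*100).round(2),'shift after turn',(T.T@d*100).round(2),'j',o['joints'].round(2),'F',o['contact_force'].round(2),'t',round(o['time'],2))
E
python3 -m jog '[[[0,0,0],[-4.8,-1.7,0],0],[[0,0,0],[-4.8,-1.7,0],0],[[0,0,0],[-4.8,-1.7,0],0],[[0,0,0],[-4.8,-1.7,0],0],[[0,0,0],[-4.8,-1.7,0],0]]'
python3 -m jog '[[[0,0,0],[-4.8,-1.7,0],0],[[0,0,0],[-4.8,-1.7,0],0],[[0,0,0],[-4.8,-1.7,0],0],[[0,0,0],[-4.8,-1.7,0],0],[[0,0,0],[-4.8,-1.7,0],0]]'
python3 -m jog '[[[0,0,10],[0,0,0],0],[[0,0,10],[0,0,0],0],[[0,0,10],[0,0,0],0],[[0,0,10],[0,0,0],0],[[0,0,10],[0,0,0],0]]'
python3 -m jog '[[[0,0,10],[0,0,0],0],[[0,0,10],[0,0,0],0],[[0,0,10],[0,0,0],0],[[0,0,0],[0,0,0],0]]'
python3 go.py .589 .303 .11 -5.7
```

```text
time: 0.72
tool_pos: [0.3775, 0.4541, 0.2308]
tcp_rot: [0.136, 0.991, -0.0, -0.0]
contact_force: [0.8, 0.5, 0.4]
width: 0.0002
grasp_force: 0.0
time: 1.35
tool_pos: [0.5857, 0.3076, 0.2307]
tcp_rot: [0.136, 0.991, -0.0, -0.001]
contact_force: [0.8, -0.0, -0.5]
width: 0.0
grasp_force: 0.0
time: 1.98
tool_pos: [0.5844, 0.3086, 0.2305]
tcp_rot: [0.544, 0.839, -0.001, -0.0]
contact_force: [-0.8, -0.4, 0.2]
width: -0.0002
grasp_force: 0.0
time: 2.48
tool_pos: [0.5845, 0.3087, 0.2307]
tcp_rot: [0.74, 0.672, -0.001, -0.0]
contact_force: [-0.3, -0.1, 0.3]
width: 0.0001
grasp_force: 0.0
turn [-0.06  0.03  0.19] shift now [-0.52  0.52 12.07] shift after turn [-0.52  0.51 12.07] j [ 0.39  0.34  0.06  1.29 -0.    2.06] F [-0.28 -0.09  0.29] t 2.48
```

```bash
python3 -m jog '[[[0,0,0],[-0.5,0.5,4],0],[[0,0,0],[0,0,4],0],[[0,0,0],[0,0,4],0],[[0,0,0],[0,0,0.8],0],[[0,0,0],[0,0,0],0]]'
python3 -m jog '[[[0,0,0],[0,0,0.3],0],[[0,0,0],[0,0,0.3],0],[[0,0,0],[0,0,0.2],0],[[0,0,0],[0,0,0],0]]'
```

```text
time: 3.1
tool_pos: [0.5893, 0.3034, 0.1034]
tcp_rot: [0.741, 0.672, -0.0, -0.0]
contact_force: [0.5, -0.4, -0.1]
width: -0.0001
grasp_force: 0.0
time: 3.6
tool_pos: [0.5893, 0.3034, 0.0954]
tcp_rot: [0.741, 0.672, 0.0, 0.0]
contact_force: [-0.4, -0.0, -0.1]
width: -0.0
grasp_force: 0.0
```

```bash
python3 -m jog '[[[0,0,0],[0,0,0.2],0],[[0,0,0],[0,0,0.2],0],[[0,0,0],[0,0,0.2],0],[[0,0,0],[0,0,0],0]]'
python3 -m jog '[[[0,0,0],[0,0,0.2],0],[[0,0,0],[0,0,0.1],0],[[0,0,0],[0,0,0],0]]'
```

```text
time: 4.1
tool_pos: [0.5897, 0.3035, 0.0897]
tcp_rot: [0.741, 0.672, 0.0, 0.0]
contact_force: [-1.4, -0.5, 4.3]
width: -0.0001
grasp_force: 2.2
time: 4.47
tool_pos: [0.5896, 0.3035, 0.0864]
tcp_rot: [0.741, 0.672, 0.0, 0.0]
contact_force: [-0.1, -0.2, 4.1]
width: -0.0001
grasp_force: 2.0
```

```bash
python3 -m jog '[[[0,0,0],[0,0,0.1],0],[[0,0,0],[0,0,0.1],0],[[0,0,0],[0,0,0],0],[[0,0,0],[0,0,0],0]]'
python3 -m jog '[[[0,0,0],[0,0,-3],0],[[0,0,0],[0,0,-6],0],[[0,0,0],[0,0,-6],8.5],[[0,0,0],[0,0,0],8.5]]'
python3 - <<'E'
from h import *
for n in('top','side'):
    s=snap(n,n+'1')
E
python3 - <<'E'
from m import *
a=dict(np.load('pics/top1.npz'))
A=pts(a)
# height profile along tester axis in front of the case
d=np.array([np.cos(np.radians(-5.7)),np.sin(np.radians(-5.7))]);e=np.array([-d[1],d[0]])
q=A[...,:2]-np.array([.5727,.3051]);X=q@d;Y=q@e
for x in np.arange(-.17,-.04,.006):
    m=(abs(X-x)<.003)&(abs(Y)<.04);print(round(x,3),m.sum(),np.round(np.median(A[...,2][m]),4) if m.any() else '')
m=(X>-.16)&(X<-.052)&(A[...,2]>.028)&(A[...,2]<.06)&(abs(Y)<.1)
print(cv2.minAreaRect(A[m][:,:2].astype(np.float32)))
E
python3 go.py .5597 .0783 .12 -8.1
```

```text
time: 4.97
tool_pos: [0.5896, 0.3034, 0.0845]
tcp_rot: [0.741, 0.672, 0.0, 0.0]
contact_force: [0.2, 0.7, 4.5]
width: 0.0002
grasp_force: 2.2
time: 5.48
tool_pos: [0.5923, 0.3046, 0.2403]
tcp_rot: [0.741, 0.672, 0.005, 0.002]
contact_force: [0.5, -0.3, -0.4]
width: 0.0355
grasp_force: 0.0
-0.17 1 0.7071
-0.164 5 0.7085
-0.158 10 0.7088
-0.152 15 0.7088
-0.146 25 0.7093
-0.14 29 0.708
-0.134 34 0.7065
-0.128 34 0.7061
-0.122 43 0.7048
-0.116 51 0.7036
-0.11 55 0.7025
-0.104 52 0.7012
-0.098 58 0.6993
-0.092 68 0.6979
-0.086 62 0.6968
-0.08 76 0.6956
-0.074 68 0.6936
-0.068 83 0.6923
-0.062 94 0.69
-0.056 111 0.687
-0.05 119 0.6846
-0.044 126 0.683
((0.0, 0.0), (0.0, 0.0), 0.0)
turn [-0.02  0.01  2.47] shift now [-22.68  -0.71  11.41] shift after turn [-22.69   0.27  11.4 ] j [0.38 0.34 0.07 1.3  0.   2.05] F [-0.04 -1.15 -0.12] t 5.58
```

View pics/top1.png

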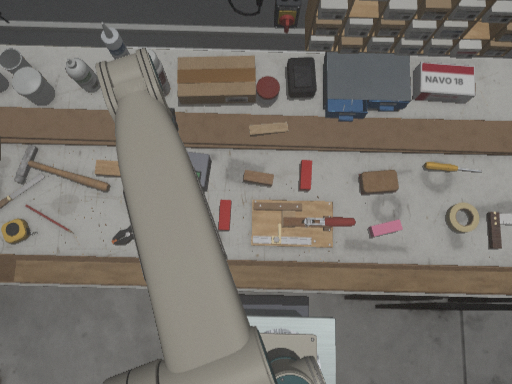

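The arm hides the tester in this view. The oak block is still at (258,178). Next I'll move above the oak and check the tray from there.

```bash
python3 -m jog '[[[0,0,2.5],[0,0,0],8.5],[[0,0,0],[-4.5,0.1,0],8.5],[[0,0,0],[-4.5,0.1,0],8.5],[[0,0,0],[-4.5,0,0],8.5],[[0,0,0],[-4.5,0,0],8.5]]'
python3 -m jog '[[[0,0,0],[-4.7,0,2],8.5],[[0,0,0],[0,0,3],8.5],[[0,0,0],[0,0,0],8.5]]'
cat > tr.py <<'E'
from m import *
import sys
a=snap('top','top_'+sys.argv[1]);b=snap('side','side_'+sys.argv[1]);w=snap('wrist','wrist_'+sys.argv[1])
d=np.array([np.cos(np.radians(-5.7)),np.sin(np.radians(-5.7))]);e=np.array([-d[1],d[0]])
for s in(a,b):
    A=pts(s);q=A[...,:2]-np.array([.5727,.3051]);X=q@d;Y=q@e
    m=(X>-.2)&(X<-.056)&(A[...,2]>.02)&(A[...,2]<.06)&(abs(Y)<.09)
    if m.sum()>4:
        print(m.sum(),'local x range',np.percentile(X[m],[1,10,50,99]).round(4),'y',np.percentile(Y[m],[1,99]).round(4))
        for x in np.arange(-.15,-.05,.008):
            k=(abs(X-x)<.004)&(abs(Y)<.04);print(round(x,3),np.round(np.median(A[...,2][k]),3) if k.any() else '',end='; ')
        print()
E
python3 tr.py 2; python3 go.py .5597 .0783 .011 -8.1
python3 - <<'E'
import cv2,numpy as np
i=[cv2.imread(f'pics/{n}_2.png') for n in('top','side','wrist')]
cv2.imwrite('pics/c2.png',np.hstack([cv2.resize(i[0][130:230,130:290],(400,250)),cv2.resize(i[2],(400,250))]))
E
```

```text
time: 6.2
tool_pos: [0.5633, 0.1234, 0.2308]
tcp_rot: [0.755, 0.655, -0.003, -0.002]
contact_force: [-0.0, -0.6, 0.1]
width: 0.085
grasp_force: 0.0
time: 6.58
tool_pos: [0.5546, 0.0777, 0.1791]
tcp_rot: [0.756, 0.655, -0.004, -0.004]
contact_force: [0.9, -0.1, 0.5]
width: 0.0848
grasp_force: 0.0
933 local x range [-0.147  -0.142  -0.1131 -0.0789] y [-0.0578  0.0569]
-0.15 0.001; -0.142 0.039; -0.134 0.04; -0.126 0.03; -0.118 0.029; -0.11 0.029; -0.102 0.029; -0.094 0.029; -0.086 0.03; -0.078 0.039; -0.07 0.0; -0.062 -0.0; -0.054 -0.0; 
352 local x range [-0.1456 -0.1399 -0.1123 -0.0776] y [-0.066   0.0572]
-0.15 0.0; -0.142 0.038; -0.134 0.041; -0.126 0.029; -0.118 0.029; -0.11 0.029; -0.102 0.029; -0.094 0.031; -0.086 0.031; -0.078 0.034; -0.07 0.001; -0.062 0.001; -0.054 -0.001; 
turn [-0.07  0.01  0.01] shift now [-0.03  0.1  17.29] shift after turn [-0.04  0.08 17.29] j [ 0.03  0.2  -0.23  1.15  0.    1.74] F [ 0.26  0.44 -1.13] t 6.72
```

View pics/c2.png

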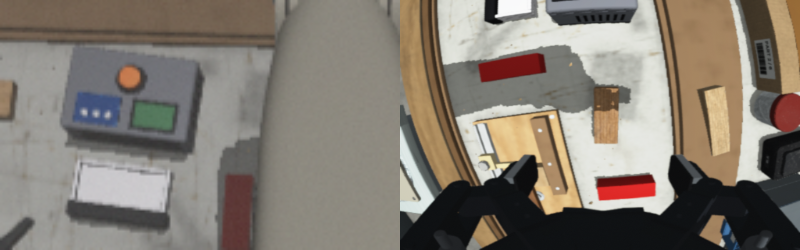

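The tray is out: its front is at -147 mm in the tester frame and its floor at about 30 mm. The wrist view shows the oak block at crop (606,112), ahead of the fingers. The jig edge is near, so I'll approach with the jaw at 5.2 cm.

```bash
python3 -m jog '[[[0,0,0],[0,0.1,3],5.2],[[0,0,0],[0,0,3],5.2],[[0,0,0],[0,0,3],5.2],[[0,0,0],[0,0,0],5.2],[[0,0,0],[0,0,0],5.2]]'
python3 -c "
from h import *
a=dict(np.load('pics/top0.npz'));A=pts(a)
for v in range(184,210,2):print(v,A[v,262].round(3),end=' ')"
python3 go.py .5597 .0783 .011 -8.1
```

```text
time: 7.35
tool_pos: [0.5616, 0.0787, 0.0959]
tcp_rot: [0.755, 0.655, 0.001, 0.001]
contact_force: [0.0, -0.6, -0.4]
width: 0.0519
grasp_force: 0.0
184 [0.542 0.065 0.009] 186 [ 0.538  0.065 -0.001] 188 [ 0.533  0.065 -0.005] 190 [ 0.526  0.065 -0.001] 192 [0.519 0.065 0.002] 194 [ 0.513  0.064 -0.003] 196 [ 0.507  0.064 -0.001] 198 [ 0.5    0.064 -0.   ] 200 [0.491 0.065 0.017] 202 [0.486 0.064 0.014] 204 [0.476 0.065 0.041] 206 [0.47  0.065 0.036] 208 [0.464 0.065 0.039] turn [ 0.14 -0.02  0.01] shift now [-0.07 -0.2   8.49] shift after turn [-0.06 -0.18  8.49] j [ 0.03  0.28 -0.33  0.96 -0.    1.74] F [ 0.01 -0.61 -0.43] t 7.35
```

```bash
python3 -m jog '[[[0,0,0],[0,-0.2,3],5.2],[[0,0,0],[0,0,3],5.2],[[0,0,0],[0,0,1.5],5.2],[[0,0,0],[0,0,0.9],5.2],[[0,0,0],[0,0,0],5.2]]'
python3 -m jog '[[[0,0,0],[0,0,0],2.5],[[0,0,0],[0,0,0],2.5],[[0,0,0],[0,0,0],2.5],[[0,0,0],[0,0,0],2.5],[[0,0,0],[0,0,0],2.5]]'
```

```text
time: 7.98
tool_pos: [0.5587, 0.0786, 0.0107]
tcp_rot: [0.755, 0.655, 0.0, 0.0]
contact_force: [-0.0, 0.4, 0.9]
width: 0.052
grasp_force: 0.0
time: 8.6
tool_pos: [0.5597, 0.0786, 0.0117]
tcp_rot: [0.755, 0.655, 0.001, 0.001]
contact_force: [0.8, 0.2, 6.1]
width: 0.0312
grasp_force: 60.9
```

```bash
python3 -m jog '[[[0,0,0],[0,0,-2],2.5],[[0,0,0],[0,0,-4],2.5],[[0,0,0],[0,0,-5],2.5],[[0,0,0],[0,0,-5],2.5],[[0,0,0],[0,0,0],2.5]]'
python3 go.py .4672 .3156 .18 -5.7
```

```text
time: 9.22
tool_pos: [0.5617, 0.0787, 0.1752]
tcp_rot: [0.755, 0.655, 0.004, 0.003]
contact_force: [1.0, 0.0, -1.0]
width: 0.031
grasp_force: 60.2
turn [ 0.54 -0.08 -2.42] shift now [ 22.12 -12.7   -0.56] shift after turn [ 22.64 -11.76  -0.48] j [ 0.03  0.2  -0.24  1.12 -0.    1.74] F [ 0.97  0.01 -1.03] t 9.22
```

```bash
python3 -m jog '[[[0,0,-2.4],[3,-1.5,0],2.5],[[0,0,0],[4.5,-2.4,0],2.5],[[0,0,0],[4.5,-2.4,0],2.5],[[0,0,0],[4.5,-2.4,0],2.5],[[0,0,0],[4.5,-2.4,0],2.5]]'
python3 -m jog '[[[0,0,0],[1.6,-0.6,0],2.5],[[0,0,0],[0,0,0],2.5],[[0,0,0],[0,0,0],2.5]]'
python3 go.py .4672 .3156 .041 -5.7
python3 - <<'E'
from m import *
s=snap('side','side_3');w=snap('wrist','wrist_3')
cv2.imwrite('pics/c3.png',np.hstack([cv2.resize(s['image'][80:200,190:310],(400,400)),cv2.resize(w['image'],(400,400))])[:,:,::-1])
A=pts(s);m=(abs(A[...,0]-.467)<.07)&(abs(A[...,1]-.3156)<.09)&(A[...,2]>.12)&(A[...,2]<.21)
h=cv2.cvtColor(s['image'],cv2.COLOR_RGB2HSV);k=m&(h[...,1]>70)&(h[...,0]<22);q=A[k];print(k.sum(),np.percentile(q,[2,50,98],axis=0).round(4))
E
```

```text
time: 9.85
tool_pos: [0.468, 0.2998, 0.1684]
tcp_rot: [0.742, 0.671, -0.001, -0.0]
contact_force: [0.2, -0.2, -0.4]
width: 0.0309
grasp_force: 60.2
time: 10.22
tool_pos: [0.4658, 0.3143, 0.1696]
tcp_rot: [0.742, 0.67, -0.001, 0.0]
contact_force: [0.1, -0.4, -1.4]
width: 0.0308
grasp_force: 60.1
turn [-0.04  0.08 -0.1 ] shift now [ 0.16  0.13 12.86] shift after turn [ 0.14  0.13 12.86] j [ 0.48  0.21 -0.25  1.12 -0.    2.15] F [ 0.09 -0.41 -1.43] t 10.22
143 [[0.4479 0.2616 0.1604]
 [0.463  0.2862 0.188 ]
 [0.4791 0.3508 0.1938]]
```

View pics/c3.png

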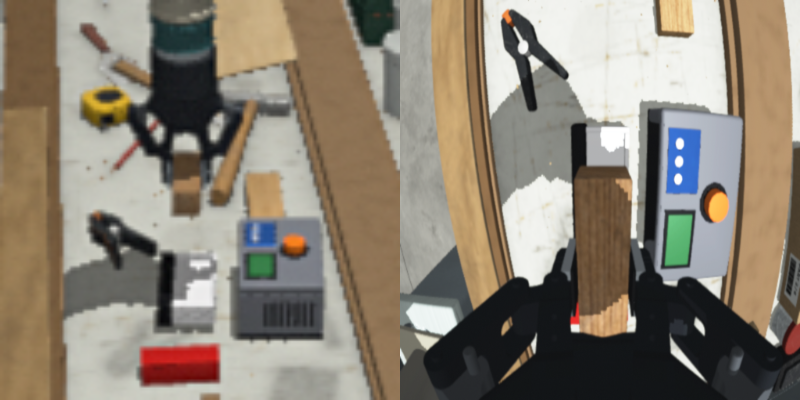

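The block is held level and parallel to the tray: wrist crop shows it at (605,250), with the tray below at (600,150). Lowering it.

```bash
python3 -m jog '[[[0,0,0],[0.1,0.1,3],2.5],[[0,0,0],[0,0,3],2.5],[[0,0,0],[0,0,3],2.5],[[0,0,0],[0,0,1.5],2.5],[[0,0,0],[0,0,0],2.5]]'
python3 go.py .4672 .3156 .043 -5.7
```

```text
time: 10.95
tool_pos: [0.4662, 0.3154, 0.0644]
tcp_rot: [0.742, 0.67, -0.001, -0.0]
contact_force: [0.6, -0.1, -1.3]
width: 0.0307
grasp_force: 60.1
turn [-0.12  0.08 -0.09] shift now [0.04 0.1  2.14] shift after turn [0.03 0.09 2.14] j [ 0.48  0.31 -0.36  0.9  -0.    2.15] F [ 0.62 -0.11 -1.31] t 10.95
```

```bash
python3 -m jog '[[[0,0,0],[0,0.1,1],2.5],[[0,0,0],[0,0,0.7],2.5],[[0,0,0],[0,0,0.3],2.5],[[0,0,0],[0,0,0],2.5]]'
python3 -m jog '[[[0,0,0],[0,0,0.1],2.5],[[0,0,0],[0,0,0],2.5]]'
```

```text
time: 11.45
tool_pos: [0.4676, 0.3163, 0.0452]
tcp_rot: [0.742, 0.671, -0.0, -0.0]
contact_force: [0.5, 0.2, -1.3]
width: 0.0308
grasp_force: 60.1
time: 11.7
tool_pos: [0.4679, 0.3164, 0.0445]
tcp_rot: [0.742, 0.671, 0.0, 0.0]
contact_force: [0.1, -0.4, -0.9]
width: 0.031
grasp_force: 60.1
```

```bash
python3 -m jog '[[[0,0,0],[0,0,0.1],2.5],[[0,0,0],[0,0,0.1],2.5],[[0,0,0],[0,0,0],2.5]]'
python3 -m jog '[[[0,0,0],[0,0,0],4.4],[[0,0,0],[0,0,0],4.4],[[0,0,0],[0,0,0],4.4],[[0,0,0],[0,0,0],4.4],[[0,0,0],[0,0,0],4.4]]'
python3 -m jog '[[[0,0,0],[0,0,-1],4.4],[[0,0,0],[0,0,-4],4.4],[[0,0,0],[0,0,-6],0],[[0,0,0],[0,-4,-2],0],[[0,0,0],[0,-5,0],0]]'
python3 -m jog '[[[0,0,0],[0,-5,0],0],[[0,0,0],[0,0,0],0]]'
```

```text
time: 12.08
tool_pos: [0.4677, 0.3163, 0.0422]
tcp_rot: [0.742, 0.671, -0.0, -0.0]
contact_force: [-0.0, 0.3, -0.3]
width: 0.0309
grasp_force: 60.1
time: 12.7
tool_pos: [0.4678, 0.3163, 0.0423]
tcp_rot: [0.742, 0.671, -0.0, 0.0]
contact_force: [0.4, 1.3, 0.8]
width: 0.0439
grasp_force: 0.0
time: 13.32
tool_pos: [0.3802, 0.3269, 0.1761]
tcp_rot: [0.742, 0.67, 0.004, 0.0]
contact_force: [-0.6, 0.5, -0.2]
width: -0.0002
grasp_force: 0.0
time: 13.58
tool_pos: [0.3251, 0.3298, 0.1727]
tcp_rot: [0.74, 0.672, -0.001, -0.0]
contact_force: [0.3, -0.2, 0.0]
width: -0.0004
grasp_force: 0.0
```

```bash
python3 - <<'E'
from m import *
a=snap('top','top_4');b=snap('side','side_4')
cv2.imwrite('pics/c4.png',np.hstack([cv2.resize(a['image'][130:230,130:250],(400,333)),cv2.resize(b['image'][120:220,210:310],(333,333))])[:,:,::-1])
d=np.array([np.cos(np.radians(-5.7)),np.sin(np.radians(-5.7))]);e=np.array([-d[1],d[0]])
for s in(a,b):
    A=pts(s);q=A[...,:2]-np.array([.5727,.3051]);X=q@d;Y=q@e;Z=A[...,2]
    m=(X>-.16)&(X<-.052)&(Z>.054)&(Z<.075)&(abs(Y)<.09)
    if m.sum()>4: print(m.sum(),np.median(Z[m]),cv2.minAreaRect(np.c_[X[m],Y[m]].astype(np.float32)))
    m=(X>-.2)&(X<-.056)&(Z>.034)&(Z<.045)&(abs(Y)<.05); print(m.sum(), np.percentile(X[m],[1,5]) if m.any() else'')
E
python3 go.py .385 .3238 .018 -5.7
```

```text
339 0.061624492934365865 ((-0.10712678730487823, -0.00039030611515045166), (0.0903065949678421, 0.03264099359512329), 89.63523864746094)
279 [-0.1468788  -0.14613478]
110 0.06061662160041537 ((-0.10771156847476959, -0.004599388688802719), (0.02838289551436901, 0.09813851118087769), 1.3590914011001587)
104 [-0.14612251 -0.1446886 ]
turn [ 0.1  -0.06  0.03] shift now [-0.15  5.64 15.52] shift after turn [-0.13  5.67 15.51] j [ 0.65  0.03 -0.44  1.09 -0.    2.32] F [0.01 0.07 0.08] t 13.68
```

View pics/c4.png

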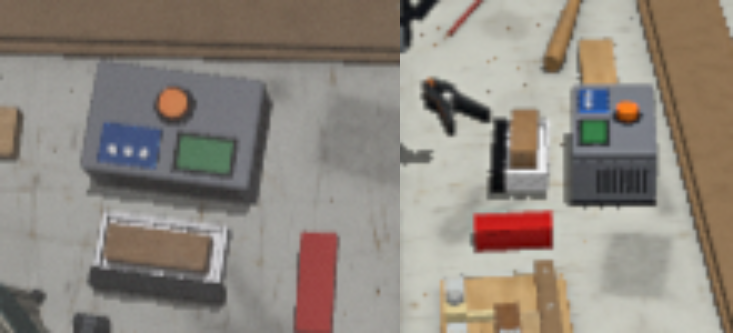

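The top crop shows the oak block flat in the tray at (158,247). It is centred to about 1 mm with its top at 62 mm, and the front bar is at -147 mm. I'll turn the shut fingers 90° so their slim side and the camera-free side face the tester.

```bash
python3 -m jog '[[[0,0,-10],[0,0,0],0],[[0,0,-10],[0,0,0],0],[[0,0,-10],[0,0,0],0],[[0,0,-10],[0,0,0],0],[[0,0,-10],[0,0,0],0]]'
python3 -m jog '[[[0,0,-10],[0,0,0],0],[[0,0,-10],[0,0,0],0],[[0,0,-10],[0,0,0],0],[[0,0,-10],[0,0,0],0],[[0,0,0],[0,0,0],0]]'
python3 go.py .3936 .3230 .025 84.3
```

```text
time: 14.3
tool_pos: [0.3304, 0.3306, 0.1727]
tcp_rot: [0.387, 0.922, 0.001, 0.0]
contact_force: [-0.3, -0.2, -0.0]
width: 0.0001
grasp_force: 0.0
time: 14.92
tool_pos: [0.33, 0.3305, 0.1726]
tcp_rot: [0.052, 0.999, 0.0, 0.0]
contact_force: [0.6, -0.3, -0.8]
width: -0.0002
grasp_force: 0.0
turn [ 0.03  0.05 -0.22] shift now [-6.39 -0.1  14.77] shift after turn [-6.4  -0.12 14.76] j [ 0.65  0.04 -0.44  1.09 -0.    0.75] F [ 0.64 -0.28 -0.8 ] t 14.93
```

```bash
python3 -m jog '[[[0,0,0],[-3.2,0,0],0],[[0,0,0],[-3.2,-0.1,3],0],[[0,0,0],[0,0,4],0],[[0,0,0],[0,0,4],0],[[0,0,0],[0,0,3.5],0]]'
python3 -m jog '[[[0,0,0],[0,0,0.2],0],[[0,0,0],[0,0,0],0]]'
python3 go.py .3936 .3230 .025 84.3
```

```text
time: 15.55
tool_pos: [0.393, 0.3227, 0.026]
tcp_rot: [0.052, 0.999, -0.0, 0.0]
contact_force: [-0.9, -0.0, 0.6]
width: -0.0001
grasp_force: 0.0
time: 15.8
tool_pos: [0.3932, 0.3234, 0.0262]
tcp_rot: [0.051, 0.999, 0.0, 0.001]
contact_force: [0.6, 0.5, 0.9]
width: -0.0002
grasp_force: 0.0
turn [ 0.04  0.06 -0.12] shift now [-0.04 -0.03  0.12] shift after turn [-0.04 -0.03  0.12] j [ 0.56  0.28 -0.51  0.78 -0.    0.66] F [0.57 0.48 0.9 ] t 15.8
```

```bash
python3 -m jog '[[[0,0,0],[-0.8,0,0],0],[[0,0,0],[-0.6,0,0],0],[[0,0,0],[-0.4,0,0],0],[[0,0,0],[-0.3,0,0],0],[[0,0,0],[-0.3,0,0],0]]'
python3 -m jog '[[[0,0,0],[-0.4,0,0],0],[[0,0,0],[-0.4,0,0],0],[[0,0,0],[-0.4,0,0],0],[[0,0,0],[-0.4,0,0],0],[[0,0,0],[-0.4,0,0],0]]'
python3 -m jog '[[[0,0,0],[-0.4,0,0],0],[[0,0,0],[-0.4,0,0],0],[[0,0,0],[-0.4,0,0],0],[[0,0,0],[-0.4,0,0],0],[[0,0,0],[-0.4,0,0],0]]'
python3 go.py .4803 .3143 .025 84.3
```

```text
time: 16.42
tool_pos: [0.4161, 0.3205, 0.0253]
tcp_rot: [0.05, 0.999, -0.0, -0.0]
contact_force: [-0.8, 0.1, -0.3]
width: 0.0001
grasp_force: 0.0
time: 17.05
tool_pos: [0.4357, 0.3184, 0.0251]
tcp_rot: [0.05, 0.999, -0.0, -0.0]
contact_force: [-2.8, -0.5, 1.0]
width: -0.0
grasp_force: 1.4
time: 17.68
tool_pos: [0.4557, 0.3163, 0.0251]
tcp_rot: [0.05, 0.999, -0.0, -0.0]
contact_force: [-3.3, -0.7, -0.1]
width: 0.0001
grasp_force: 1.6
turn [-0.03 -0.03 -0.03] shift now [-2.47  0.05  0.01] shift after turn [-2.47  0.05  0.01] j [ 0.49  0.35 -0.41  0.81 -0.    0.59] F [-3.34 -0.66 -0.15] t 17.68
```

```bash
python3 -m jog '[[[0,0,0],[-0.4,0,0],0],[[0,0,0],[-0.4,0,0],0],[[0,0,0],[-0.4,0,0],0],[[0,0,0],[-0.4,0,0],0],[[0,0,0],[-0.4,0,0],0]]'
python3 -m jog '[[[0,0,0],[-0.2,0,0],0],[[0,0,0],[-0.1,0,0],0],[[0,0,0],[-0.1,0,0],0]]'
python3 -m jog '[[[0,0,0],[-0.1,0,0],0],[[0,0,0],[-0.1,0,0],0]]'
```

```text
time: 18.3
tool_pos: [0.4744, 0.3144, 0.0251]
tcp_rot: [0.05, 0.999, -0.0, -0.002]
contact_force: [-7.5, -1.3, 3.8]
width: -0.0002
grasp_force: 3.6
time: 18.68
tool_pos: [0.4777, 0.314, 0.0251]
tcp_rot: [0.05, 0.999, -0.0, -0.002]
contact_force: [-8.0, -0.2, 3.0]
width: -0.0002
grasp_force: 3.8
time: 18.92
tool_pos: [0.4796, 0.3138, 0.0251]
tcp_rot: [0.05, 0.999, -0.0, -0.002]
contact_force: [-8.2, -0.5, 3.4]
width: 0.0004
grasp_force: 4.0
```

```bash
for i in 1; do python3 -m jog '[[[0,0,0],[-0.1,0,0],0],[[0,0,0],[-0.1,0,0],0]]'; done
python3 -m jog '[[[0,0,0],[-0.1,0,0],0],[[0,0,0],[0,0,0],0]]'
```

```text
time: 19.18
tool_pos: [0.4813, 0.3136, 0.0252]
tcp_rot: [0.05, 0.999, -0.0, -0.002]
contact_force: [-8.5, -0.2, 3.5]
width: 0.0002
grasp_force: 4.4
time: 19.42
tool_pos: [0.4839, 0.3134, 0.0251]
tcp_rot: [0.05, 0.999, -0.0, -0.001]
contact_force: [-6.3, -0.7, 1.6]
width: 0.0001
grasp_force: 2.5
```

```bash
python3 -m jog '[[[0,0,0],[-0.1,0,0],0],[[0,0,0],[0,0,0],0]]'
```

```text
time: 19.68
tool_pos: [0.4857, 0.3132, 0.0252]
tcp_rot: [0.05, 0.999, -0.0, 0.0]
contact_force: [-3.0, -2.1, -0.5]
width: 0.0
grasp_force: 1.8
```

```bash
python3 -m jog '[[[0,0,0],[-0.1,0,0],0],[[0,0,0],[0,0,0],0]]'
```

```text
time: 19.92
tool_pos: [0.4858, 0.3133, 0.0251]
tcp_rot: [0.05, 0.999, -0.0, -0.001]
contact_force: [-5.2, -2.1, 1.0]
width: 0.0003
grasp_force: 2.7
```

```bash
python3 -m jog '[[[0,0,0],[-0.1,0,0],0],[[0,0,0],[0,0,0],0]]'
```

```text
time: 20.18
tool_pos: [0.486, 0.3132, 0.0251]
tcp_rot: [0.05, 0.999, -0.0, -0.002]
contact_force: [-7.6, -0.6, 3.6]
width: -0.0002
grasp_force: 3.6
```

```bash
python3 -m jog '[[[0,0,0],[-0.1,0,0],0],[[0,0,0],[0,0,0],0]]'
```

```text
time: 20.42
tool_pos: [0.4861, 0.3132, 0.0251]
tcp_rot: [0.05, 0.999, 0.0, -0.002]
contact_force: [-8.5, -1.7, 4.5]
width: -0.0003
grasp_force: 4.5
```

```bash
python3 -m jog '[[[0,0,0],[-0.1,0,0],0],[[0,0,0],[0,0,0],0]]'
```

```text
time: 20.68
tool_pos: [0.4863, 0.3132, 0.0251]
tcp_rot: [0.05, 0.999, 0.0, -0.003]
contact_force: [-10.7, -0.6, 6.5]
width: 0.0001
grasp_force: 5.4
```

```bash
python3 -m jog '[[[0,0,0],[-0.1,0,0],0],[[0,0,0],[0,0,0],0]]'
```

```text
time: 20.92
tool_pos: [0.4864, 0.3132, 0.0251]
tcp_rot: [0.049, 0.999, 0.0, -0.004]
contact_force: [-12.6, -0.1, 6.5]
width: 0.0001
grasp_force: 6.3
```

The force dropped at the snap, then the travel stopped while the force rose to about 13 N, so the catch has clicked. Backing off slowly.

```bash
python3 -m jog '[[[0,0,0],[0.4,0,0],0],[[0,0,0],[0.4,0,0],0],[[0,0,0],[0.3,0,0],0],[[0,0,0],[0.3,0,0],0],[[0,0,0],[0.3,0,0],0]]'
python3 -m jog '[[[0,0,0],[0.4,0,0],0],[[0,0,0],[0.4,0,0],0],[[0,0,0],[0.4,0,0],0],[[0,0,0],[0.4,0,0],0],[[0,0,0],[0.4,0,0],0]]'
```

```text
time: 21.55
tool_pos: [0.4751, 0.3154, 0.0261]
tcp_rot: [0.05, 0.999, 0.001, 0.001]
contact_force: [0.2, 0.3, -0.2]
width: 0.0002
grasp_force: 0.0
time: 22.18
tool_pos: [0.4534, 0.3168, 0.0253]
tcp_rot: [0.05, 0.999, -0.0, -0.0]
contact_force: [-0.1, -0.1, 0.3]
width: 0.0003
grasp_force: 0.0
```

Contact is gone, so the tray is staying in. I'll retreat further and look.

```bash
python3 -m jog '[[[0,0,0],[3,0,0],0],[[0,0,0],[4,0,-2],0],[[0,0,0],[3,0,-5],0],[[0,0,0],[2,0,-5],0],[[0,0,0],[0,0,0],0]]'
python3 - <<'E'
from m import *
a=snap('top','top_5');b=snap('side','side_5')
cv2.imwrite('pics/c5.png',np.hstack([cv2.resize(a['image'][130:230,130:250],(400,333)),cv2.resize(b['image'][120:220,210:310],(333,333))])[:,:,::-1])
d=np.array([np.cos(np.radians(-5.7)),np.sin(np.radians(-5.7))]);e=np.array([-d[1],d[0]])
for s in(a,b):
    A=pts(s);q=A[...,:2]-np.array([.5727,.3051]);X=q@d;Y=q@e;Z=A[...,2]
    m=(X>-.16)&(X<-.053)&(Z>.034)&(Z<.045)&(abs(Y)<.055); print(m.sum(), np.percentile(X[m],[1,5]) if m.any() else'')
E
```

```text
time: 22.8
tool_pos: [0.3358, 0.3309, 0.1496]
tcp_rot: [0.049, 0.999, 0.003, 0.003]
contact_force: [0.3, 0.1, -0.4]
width: 0.0
grasp_force: 0.0
253 [-0.08261035 -0.08199331]
72 [-0.08151812 -0.07996169]
```

View pics/c5.png

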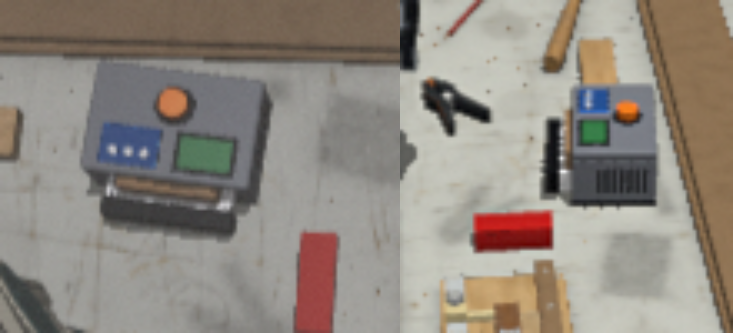

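The front bar is at -82 mm, exactly the latched place. The top crop shows the oak's front edge flat behind the bar at (165,187). The recess walls keep the block within 7 mm of centre along x. Handing in.

```bash
python3 -c "
from rig import arm
print(arm.sign_off())"
```

```text
the job is handed in; nothing more can be done
None
```

The oak block lies flat in the tester's tray, which clicked at about 13 N and stayed shut at its latched place after I let go; the job was handed in at about 23 s, and the hand-in gave no verdict.

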